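# Open the code-locked reagent box and take the bottle out

### The arm

A 7-joint arm with a two-finger parallel gripper is mounted at the origin on a cart in front of the work surface, level with it; the furniture and walls round the work are solid. World frame = base frame: x ahead of the robot, y to its left, z up, the work surface at z = 0. Lengths are in mm, angles in rad, forces in N, time in s.
With the tool pointing down it reaches from about 400 to 875 mm from the base axis. Payload 4.4 kg.
Tool frame: the origin (TCP) lies midway between the tips of the shut fingers; the grasp point (between the pads) lies 19 mm behind it (ctrl.grip_point_offset is the distance from the TCP to the grasp point, in mm); z points along the fingers, y is the line along which they close (so a half turn about z gives the same grasp; the last joint's range is limited). The gripper opens to 85 mm and grips with 20 to 120 N. Pads are 22 mm wide; open, the fingers measure 114 mm over their backs; the gripper's body (76 mm by 85 mm) begins 54 mm behind the grasp point. The pads swing forward as they close: fully open they stand 13 mm farther back than shut.
Start: joints at [1.08, 0.628, 0.038, 1.517, -0.027, 0.996, -0.02], TCP at [267.918, -592.231, 231.313] pointing down, gripper open.
Joint ranges: [-3.06, 3.06], [-0.37, 2.12], [-1.25, 1.32], [0.18, 2.47], [-1.1, 4.24], [0.23, 1.98], [-2.94, 2.94]. Speed limits (rad/s): [2.57, 2.57, 3.14, 3.14, 3.14, 3.14, 3.14].

### API

Orientations are given as [roll, pitch, yaw] about the fixed x, y, z axes, in that order (R = Rz(yaw) Ry(pitch) Rx(roll)).
In Python, from cell import ctrl gives the robot as it stands.
- The arm moves only by the tool nudge_tcp, called in YAML: its name, and indented under it one key for each argument. Schema: {"type":"object","properties":{"offsets":{"type":"array","items":{"type":"array","items":{"type":"array","items":{"type":"number"},"minItems":7,"maxItems":7},"minItems":1,"maxItems":12},"minItems":1,"maxItems":1},"only":{"type":"string"},"quiet":{"type":"boolean"},"lines":{"type":"string"}},"required":["offsets"],"additionalProperties":false}. offsets is a list that holds a single list of rows (three levels of brackets), with 1 to 12 rows, each of 7 numbers: dx, dy, dz in mm, then a rotation vector rx, ry, rz in rad, then the finger opening in mm; each row shifts and turns the commanded pose from where the row before left it, along the tool's axes as they then stand; what a row does not reach is not made up. A row lasts 1/10 s, in which the tool goes at most 50 mm and 0.15 rad, less where a joint would pass 70% of its speed; a pose out of reach is approached as far as the arm can. The fingers move at their own pace and stop on an object; the grip force is fixed at half the most. Time passes only in rows, so rows that do not move let the fingers close. The tool returns the time, the measured TCP pose, the force, the opening and the grip force at its end. only (a regular expression) keeps the lines of the reply that match it, lines (a string "A,B") keeps lines A to B, and quiet returns only ok. Input that does not fit is refused with a message, and nothing moves.
- ctrl.read_state(): the state, without advancing time (a new reading comes with each control period).
- ctrl.get_image(name): name is "side" or "top" or "wrist"; returns the picture (480x640x3 uint8, blue, green, red); there is no depth.
- ctrl.calibration(name): a dict with "fx", "fy", "cx", "cy" (pixels), "k1" (the pictures are not rectified: a ray, as slopes to the right and down, at radius r is drawn at 1 + k1 r^2 times it, then the intrinsics apply), "rvec" (rotation vector, rad) and "tvec" (3), from world to camera coordinates, as OpenCV has them; the wrist camera has in their place "hand_eye" (4x4, takes a point from camera to tool coordinates, whose origin is the TCP and whose axes are the flange's). Camera axes: x right, y down, z forward; pixel columns grow to the right and rows downward; lengths in mm; the calibration is good to about 2 mm. A picture is of the moment at which its call begins: read the wrist's pose just before it. calibration takes no time and is no camera call.
- ctrl.finish_job(): hands the job in; it is judged then, once.
The state is a dict: "clock": time; "qpos": joint angles; "qd": joint speeds; "tau": joint torques, N m; "eef_pos": TCP position; "tool_rot": TCP orientation; "force": force on the tool from outside, world axes, zero at the start; "torque": the same for the moment, N m; "width": finger opening in mm; "gripper_force": force on a finger pad.
Only numpy, scipy, OpenCV 4.12 (cv2) and the standard library are available. Lean on these libraries where they do the work, as an engineer would, in place of code of your own. Each camera call takes 0.05 s, during which the arm holds its last target. There are 200 camera calls.

### The job

The reagent box is code-locked: turn its three digit wheels to 4 - 6 - 2 (left to right as the robot sees them), then push the spring latch sideways towards the wheels until the lid is freed and springs up. Take the reagent bottle out, keeping it upright, and set it down gently, standing on the free worktop to the left of the box; leave the lid open and do not disturb the beaker, wash bottle and timer.

Things in the scene. Friction and masses are not known exactly. Their poses are not given: they have to be found in the camera images.
- lock_box: Grey steel box, fixed. Origin: on the worktop under the compartment; x from lock to hinges (away from the robot), y left, z up. Compartment 130 (x) x 240 (y) mm outside, 4 mm walls, rim at z 90, inner floor at z 12 mm. In front the lock block, x -178 to -66, 240 wide, top at z 66, with the wheels (axle at x -122, z 80; wheels at y +70, +28, -14 mm) and the latch at the right.
- wheel_1_center (a point): Centre of wheel 1 (left) on its level axle, which runs along the box's y; axes as the box's. Black drum, 36 mm radius, 26 mm wide, with five finger ribs 72 deg apart, 8 mm thick, 26 mm wide, tips at 49 mm radius. On an even digit two ribs stand 36 deg before and 36 deg behind the top; on an odd digit one is at the very top. Pinch or push a rib, fingers pointing at the axle.
- wheel_2_center (a point): Centre of wheel 2 (middle) on the same axle, 42 mm from wheel 1; same shape; axes as the box's.
- wheel_3_center (a point): Centre of wheel 3 (right) on the same axle, 42 mm from wheel 2; same shape; axes as the box's.
- wheel_1 (a joint): Digit shown by wheel 1 (left) x 0.6283 rad; 4 is 2.513. End stops just past 0 and 9. Pulling the wheel's top towards the robot raises the digit, pushing it away lowers it. Same on all wheels: a spring detent draws the wheel to the nearest whole digit (3 to 5 N at a rib moves it on). The digit that counts lies between the white bars on the grey cheeks, 18 deg from the top towards the robot.
- wheel_2 (a joint): Digit shown by wheel 2 (middle) x 0.6283 rad; 6 is 3.770. End stops just past 0 and 9. Pulling the wheel's top towards the robot raises the digit, pushing it away lowers it. Built like wheel 1.
- wheel_3 (a joint): Digit shown by wheel 3 (right) x 0.6283 rad; 2 is 1.257. End stops just past 0 and 9. Pulling the wheel's top towards the robot raises the digit, pushing it away lowers it. Built like wheel 1.
- latch (a joint): Travel of the spring latch, m: 0 at rest, 0.015 fully pushed. It slides along the box's +y, towards the wheels, against a spring (5 N at rest, 11 N fully pushed) and returns by itself. Its hook lets the lid go after about 8 mm. While any wheel shows a wrong digit it is blocked after 2 mm.
- latch_push (a point): Centre of the face of the latch's black thumb piece to push on (it looks to the box's -y); moves with the latch; axes as the box's. Thumb piece 30 (x) x 14 (y) mm, from z 70 to z 100 mm above the worktop, this point at z 86 mm. On its -y side the lock block's top (z 66 mm) is free for 35 mm.
- lid (a joint): Angle of the lid, rad: 0 shut, 1.9 fully open. Hinged at the box's far upper edge (x +65, z 90 mm); shut, its top is at z 100 mm. Once freed, its spring swings it up and back to 1.9 within about 1.5 s, where it stays, leaning back.
- reagent_bottle: White plastic reagent bottle, cylinder 43 mm in diameter with a shoulder at 65 mm and a fixed screw cap 24 mm in diameter, 77 mm tall over all, 0.13 kg. Stands upright in the left half of the box on the inner floor. Beside it, in the right half, lies a blue slide box (70 x 85 x 40 mm) that is not needed. Origin: centre of the bottle's underside, z up.
- beaker: Small empty plastic beaker, 58 mm in diameter, 62 mm tall, on the worktop to the right of the box; leave alone. Origin: centre of its underside.
- wash_bottle: Squeeze wash bottle with a bent jet, 60 mm in diameter, 164 mm tall, on the worktop well to the left of the box; leave alone. Origin: underside.
- timer: Flat white digital timer, 66 x 62 x 20 mm, on the worktop to the left of the lock; leave alone. Origin: centre of its underside.

How it is judged (in metres and radians):
On the way, in this order (a step that is already met when the one before it is completed fails the run):
1. the three wheels show 4 - 6 - 2, each within 0.15 rad of its digit (value of joint wheel_1 between 2.3633 and 2.6633 rad and value of joint wheel_2 between 3.6199 and 3.9199 rad and value of joint wheel_3 between 1.1066 and 1.4066 rad), for 0.2 s.
2. the latch has been pushed and the lid has sprung up by more than 1.5 rad (value of joint lid above 1.5 rad), for 0.1 s.
3. the bottle has been lifted clear of the box (height (world z) of reagent_bottle above 0.095 m), for 0.05 s.
At the end, for the whole second after the job is handed in: The lid is open by more than 1.5 rad; the bottle stands upright (within 0.1 rad) and at rest on the worktop (its underside within 6 mm of it), to the left of the box with its centre more than 140 mm to the left of the box's middle, and is released (value of joint lid above 1.5 rad and height (world z) of reagent_bottle between -0.006 and 0.006 m and angle between reagent_bottle's own z axis and vertical below 0.1 rad and y of reagent_bottle in the frame of lock_box above 0.14 m and linear speed of reagent_bottle below 0.02 m/s); the robot touches nothing.
It fails at once if the bottle is tipped by more than 0.5 rad (angle between reagent_bottle's own z axis and vertical above 0.5 rad).
It fails at once if the bottle is dropped or slammed onto the worktop (faster than 0.35 m/s within 20 mm of it) (y of reagent_bottle in the frame of lock_box above 0.13 m and height (world z) of reagent_bottle below 0.02 m and linear speed of reagent_bottle above 0.35 m/s).
It fails at once if beaker, wash bottle or timer is moved by more than 25 mm (distance of any of beaker, wash_bottle, timer from where it was at the start of the episode above 0.025 m).
It also fails if it takes over 72 s, if anything falls off the work surface, if the arm or the gripper's body presses on something with over 40 N, if the wrist force passes 120 N, or if a joint passes its speed limit or range.

## Working session

There is one attempt and no reset: what is moved stays moved. The work goes in short steps, Python scripts to look and compute and a tool call to move; the robot and the scene stay as the last step left them, time stands still between calls to the robot, and variables do not carry over. Pictures are saved under pics/ and viewed, at most 10 in all, crops included, and the job is handed in when it is done.

```bash
ls; mkdir -p pics; python3 - <<'E'
from cell import ctrl
import cv2,json
s=ctrl.read_state(); print(s)
for n in("side","top","wrist"):
    c=ctrl.calibration(n); print(n,{k:(v.tolist() if hasattr(v,'tolist') else v) for k,v in c.items()})
for n in("side","top"):
    cv2.imwrite(f"pics/{n}0.png",ctrl.get_image(n))
E
```

```text
cell.py
pics
{'clock': 0.0, 'qpos': array([ 1.08018765,  0.62935705,  0.03847388,  1.51837107, -0.0269957 ,
        0.99627193, -0.02006098]), 'qd': array([ 0.00031161,  0.00120223, -0.00110311,  0.00039087, -0.00208142,
        0.00187555, -0.00023653]), 'tau': array([ 2.43268505e-04, -5.63407087e+01,  1.22583054e+00, -1.93444258e+01,
        1.09043575e-02,  1.03258953e-02,  4.12532046e-06]), 'eef_pos': array([ 267.64843005, -591.65917839,  230.38160281]), 'tool_rot': array([-3.13970476e+00,  4.79214822e-05,  4.24724184e-01]), 'force': array([0.13577668, 0.82490747, 0.58660706]), 'torque': array([0.00717756, 0.03837863, 0.00753285]), 'gripper_force': 0.0, 'width': 85.40670503938065}
side {'fx': 527.4994038009971, 'fy': 527.4994038009971, 'cx': 322.4552987514961, 'cy': 236.27271383661386, 'k1': 0.03511787114357665, 'rvec': [0.33586059552439657, -2.6912438681509157, 1.400578915506029], 'tvec': [475.415321167303, 248.97021833219063, 1047.9404684159897]}
top {'fx': 507.6513971119294, 'fy': 507.6513971119294, 'cx': 325.9812596519303, 'cy': 241.59432972373236, 'k1': -0.12677756538286616, 'rvec': [2.1138412974537353, -2.1468357121445245, 0.1672363193337642], 'tvec': [-141.41648753426406, 530.3471692459664, 1100.7647528504199]}
wrist {'fx': 425.76637774082843, 'fy': 425.76637774082843, 'cx': 321.4349067360983, 'cy': 237.19439876446197, 'k1': 0.016518264942723477, 'hand_eye': [[5.6671703797222995e-05, -0.9652557880878253, -0.26130683181131636, 65.94722514705845], [0.999999429327734, 0.0003334733956226324, -0.0010149579787236194, -0.14681529728133302], [0.0010668329401323747, -0.2613066251713568, 0.9652552561416239, -141.9118308133226], [0.0, 0.0, 0.0, 1.0]]}
```

View pics/top0.png

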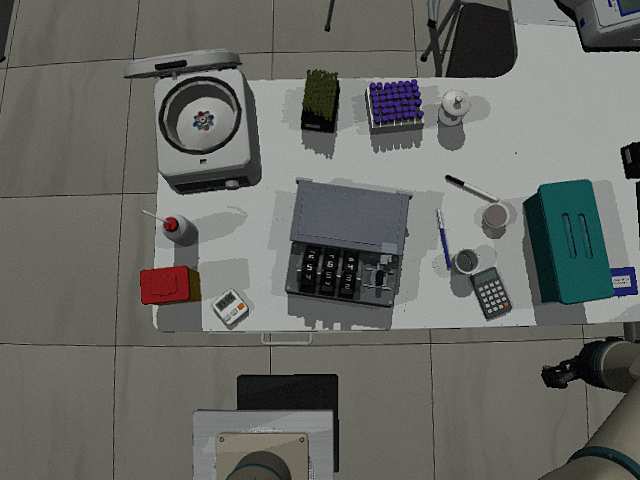

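View pics/side0.png

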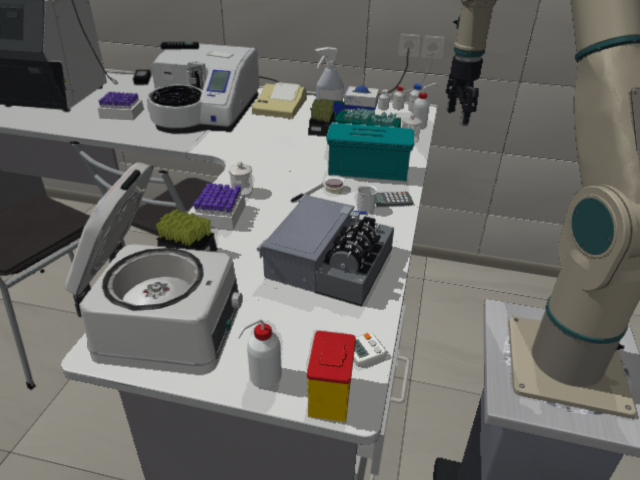

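The top view shows the box, with lid corners near (297,180), (411,193), (403,254), (291,240). The wheels are at about (310,270), (330,272), (350,275) and the latch at (378,278). Next I'll zoom in on the lock.

```bash
cat > h.py <<'E'
from cell import ctrl
import cv2,numpy as np
from scipy.spatial.transform import Rotation as Rn
def cam(n,state=None):
    c=ctrl.calibration(n); K=np.array([[c['fx'],0,c['cx']],[0,c['fy'],c['cy']],[0,0,1.]]); d=np.array([c['k1'],0,0,0])
    if n=='wrist':
        T=np.eye(4);T[:3,:3]=Rn.from_euler('xyz',state['tool_rot']).as_matrix();T[:3,3]=state['eef_pos']
        M=np.linalg.inv(T@np.array(c['hand_eye'])); R,t=M[:3,:3],M[:3,3]
    else: R=cv2.Rodrigues(np.array(c['rvec']))[0]; t=np.array(c['tvec'],float)
    return K,d,R,t
def ray(cm,uv):
    K,d,R,t=cm
    p=cv2.undistortPoints(np.array(uv,float).reshape(-1,1,2),K,d).reshape(-1,2)
    D=np.c_[p,np.ones(len(p))]@R; return -R.T@t,D
def plane(cm,uv,z):
    o,D=ray(cm,uv); return o+D*((z-o[2])/D[:,2])[:,None]
def proj(cm,P):
    K,d,R,t=cm; return cv2.projectPoints(np.array(P,float).reshape(-1,3),cv2.Rodrigues(R)[0],t,K,d)[0].reshape(-1,2)
E
python3 - <<'E'
from h import *
im=cv2.imread('pics/top0.png')
cm=cam('top')
print(plane(cm,[(297,180),(411,193),(403,254),(291,240)],100).round(1))
print(plane(cm,[(287,293),(394,306)],66).round(1))
c=cv2.resize(im[170:315,275:420],None,fx=4,fy=4,interpolation=cv2.INTER_CUBIC)
cv2.imwrite('pics/c1.png',c)
E
```

```text
[[ 656.5  -88.6  100. ]
 [ 623.1 -337.2  100. ]
 [ 489.  -314.1  100. ]
 [ 523.3  -75.1  100. ]]
[[ 412.2  -63.3   66. ]
 [ 380.3 -295.2   66. ]]
```

View pics/c1.png

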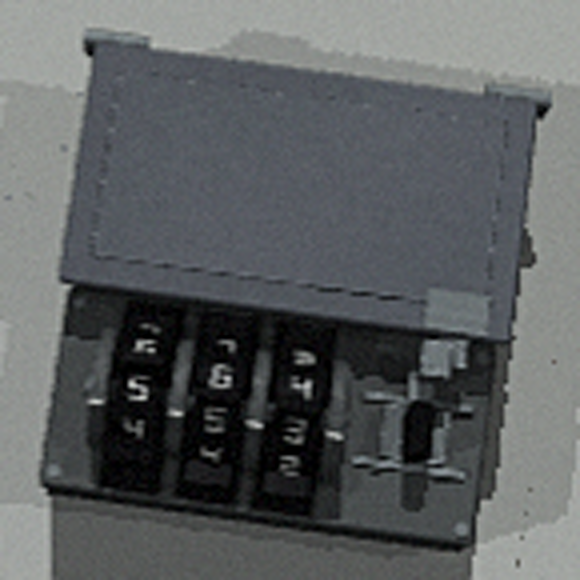

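```bash
cat >> h.py <<'E'
BO=np.array([572,-203.6,0.]);BY=-0.138
def b2w(P,o=None,y=None):
    o=BO if o is None else o; y=BY if y is None else y
    return np.array(P,float).reshape(-1,3)@Rn.from_euler('z',y).as_matrix().T+o
E
python3 - <<'E'
from h import *
im=cv2.imread('pics/top0.png');cm=cam('top')
for y in (70,28,-14):
  for a in (18,-18,54):
    t=np.radians(a);P=b2w([-122-36*np.sin(t),y,80+36*np.cos(t)])
    print(y,a,((proj(cm,P)[0]-[275,170])*4).round(), end=' ')
  t=np.radians(18)
  print('bars',((proj(cm,b2w([[-122-r*np.sin(t),y+21,80+r*np.cos(t)] for r in (30,36,45)]))-[275,170])*4).round().tolist())
# side overlay
sd=cv2.imread('pics/side0.png')
P=[[-178,120,66],[-178,-120,66],[-66,120,100],[-66,-120,100],[65,120,100],[65,-120,100],[-178,120,0],[-122,70,80],[-122,-55,86]]
for q in proj(cam('side'),b2w(P)): cv2.circle(sd,tuple(int(round(v*4)) for v in q),6,(0,0,255),1,cv2.LINE_AA,2)
cv2.imwrite('pics/s1.png',cv2.resize(sd[180:310,250:410],None,fx=4,fy=4,interpolation=cv2.INTER_CUBIC))
E
```

```text
70 18 [140. 413.] 70 -18 [146. 371.] 70 54 [137. 449.] bars [[102.0, 405.0], [101.0, 408.0], [99.0, 411.0]]
28 18 [220. 422.] 28 -18 [225. 380.] 28 54 [216. 459.] bars [[181.0, 415.0], [180.0, 418.0], [179.0, 421.0]]
-14 18 [300. 432.] -14 -18 [305. 390.] -14 54 [295. 468.] bars [[260.0, 425.0], [260.0, 427.0], [260.0, 431.0]]
```

View pics/s1.png

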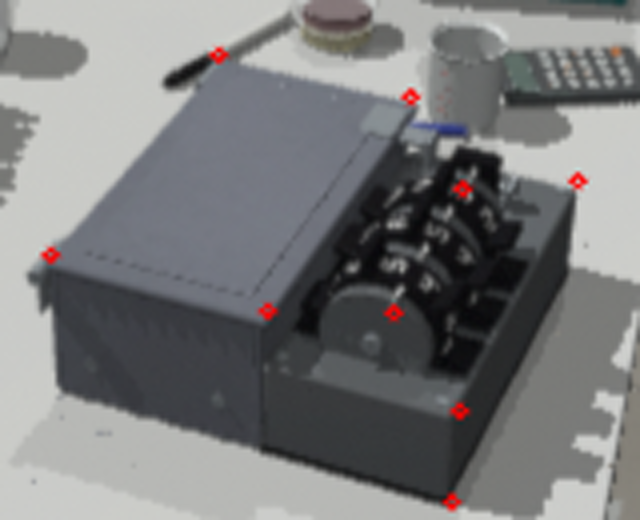

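The side overlay fits to within 1–2 mm, with the red marks on the box corners. Wheel 2 reads 5, wheel 3 reads 3, and wheel 1 is unclear between 4 and 5. I'll align the tool with the box and look with the wrist camera.

```bash
cat >> h.py <<'E'
def delta(Pl,tilt=0,extra=0):
    """tool-frame delta from the present pose to TCP at box point Pl, tool x along box y, tilted about box y"""
    s=ctrl.read_state(); R=Rn.from_euler('xyz',s['tool_rot'])
    T=Rn.from_euler('z',BY)*Rn.from_euler('y',tilt)*Rn.from_euler('xyz',[np.pi,0,np.pi/2+extra])
    d=R.inv().apply(b2w(Pl)[0]-s['eef_pos']); rv=(R.inv()*T).as_rotvec()
    # if turned first: translation in the new tool axes
    d2=T.inv().apply(b2w(Pl)[0]-s['eef_pos'])
    print('now: d',d.round(1),'rot',rv.round(3),'| after turning: d',d2.round(1),'w',round(s['width'],1))
def here():
    s=ctrl.read_state()
    print('box xyz',(Rn.from_euler('z',-BY).apply(s['eef_pos']-BO)).round(1),'F',s['force'].round(1),'w',round(s['width'],1),'gf',round(s['gripper_force'],1),'t',round(s['clock'],2))
E
```

nudge_tcp:
  offsets:
    - [[0,0,0,0,0,-0.145,30],[0,0,0,0,0,-0.145,30],[0,0,0,0,0,-0.145,30],[0,0,0,0,0,-0.145,30],[0,0,0,0,0,-0.145,30],[0,0,0,0,0,-0.145,30],[0,0,0,0,0,-0.145,30],[0,0,0,0,0,0,30]]

```text
clock: 0.9
eef_pos: [267.6, -592.0, 230.8]
tool_rot: [-3.141, -0.001, 1.44]
force: [0.5, 0.5, -0.7]
width: 30.2
gripper_force: 0.0
```

```bash
python3 -c "
from h import *
delta([-140,0,230]);print(ctrl.read_state()['qpos'].round(2))"
```

```text
now: d [425.8 111.1   1.3] rot [-0.    -0.001  0.007] | after turning: d [426.6 108.1   0.8] w 30.2
[ 1.24  0.64 -0.24  1.51  0.17  1.01  0.83]
```

nudge_tcp:
  offsets:
    - [[36,9,0,0,0,0,30],[36,9,0,0,0,0,30],[36,9,0,0,0,0,30],[36,9,0,0,0,0,30],[36,9,0,0,0,0,30],[36,9,0,0,0,0,30],[36,9,0,0,0,0,30],[36,9,0,0,0,0,30],[36,9,0,0,0,0,30],[36,9,0,0,0,0,30],[36,9,0,0,0,0,30],[30,9,0,0,0,0,30]]

```text
clock: 2.1
eef_pos: [431.0, -181.9, 231.4]
tool_rot: [-3.142, -0.0, 1.437]
force: [1.0, 0.5, -0.0]
width: 30.4
gripper_force: 0.0
```

nudge_tcp:
  offsets:
    - [[0,0,0,0,0,0,30],[0,0,0,0,0,0,30]]

```text
clock: 2.3
eef_pos: [430.7, -183.5, 231.3]
tool_rot: [-3.141, 0.0, 1.439]
force: [-1.0, -0.4, -0.5]
width: 30.3
gripper_force: 0.0
```

```bash
python3 - <<'E'
from h import *
delta([-140,0,230]);s=ctrl.read_state();print(s['qpos'].round(2))
im=ctrl.get_image('wrist');cv2.imwrite('pics/w0.png',im)
cm=cam('wrist',s)
for y in (70,28,-14):
  t=np.radians([18,-18,54]);print(y,proj(cm,b2w([[-122-36*np.sin(a),y,80+36*np.cos(a)] for a in t])).round().tolist())
E
```

```text
now: d [-0.4  2.7  1.3] rot [-0.     0.     0.006] | after turning: d [-0.4  2.7  1.3] w 30.3
[ 0.56  0.38 -0.3   2.    0.16  0.78  0.04]
70 [[339.0, 116.0], [377.0, 116.0], [309.0, 116.0]]
28 [[338.0, 188.0], [374.0, 188.0], [309.0, 185.0]]
-14 [[337.0, 253.0], [372.0, 254.0], [309.0, 247.0]]
```

View pics/w0.png

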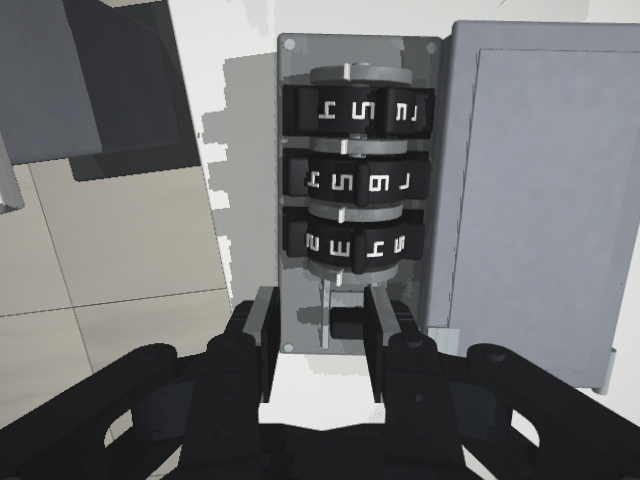

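The wrist view shows the bars at column ~343. Wheel 2 is at 5 and wheel 3 at 3, each with a rib at the top (col ~359). Wheel 1 stands halfway, ~4.5, with a rib at col ~385, about 18° away from the top. I'll pinch that rib and turn it another 18° away.

```bash
sed -i 's/^BO=.*/BO=np.array([573,-202,0.]);BY=-0.138/' h.py
cat >> h.py <<'E'
def wh(y,r,a): delta([-122+r*np.sin(a),y,80+r*np.cos(a)],a)
E
```

nudge_tcp:
  offsets:
    - [[0,0,0,0.105,0,0,26],[0,0,0,0.105,0,0,26],[0,0,0,0.105,0,0,26],[0,0,0,0,0,0,26]]

```text
clock: 2.75
eef_pos: [432.2, -185.2, 229.7]
tool_rot: [-2.825, -0.0, 1.437]
force: [0.4, -0.3, -0.3]
width: 26.3
gripper_force: 0.0
```

```bash
python3 -c "
from h import *
wh(70,100,.315)"
```

```text
now: d [72.5 65.5 36.1] rot [-0.001  0.001  0.004] | after turning: d [72.7 65.2 36.2] w 26.3
```

nudge_tcp:
  offsets:
    - [[24,22,0,0,0,0,26],[24,22,12,0,0,0,26],[24,21,12,0,0,0,26],[0,0,12,0,0,0,26],[0,0,0,0,0,0,26]]

```text
clock: 3.25
eef_pos: [487.9, -119.9, 175.8]
tool_rot: [-2.823, 0.001, 1.439]
force: [-0.7, -0.4, 0.4]
width: 25.8
gripper_force: 0.0
```

```bash
python3 - <<'E'
from h import *
wh(70,40,.315)
s=ctrl.read_state();im=ctrl.get_image('wrist');cv2.imwrite('pics/w1.png',im)
E
```

```text
now: d [ 0.5  4.7 59.2] rot [-0.003  0.003  0.005] | after turning: d [ 0.4  4.5 59.2] w 25.8
```

View pics/w1.png

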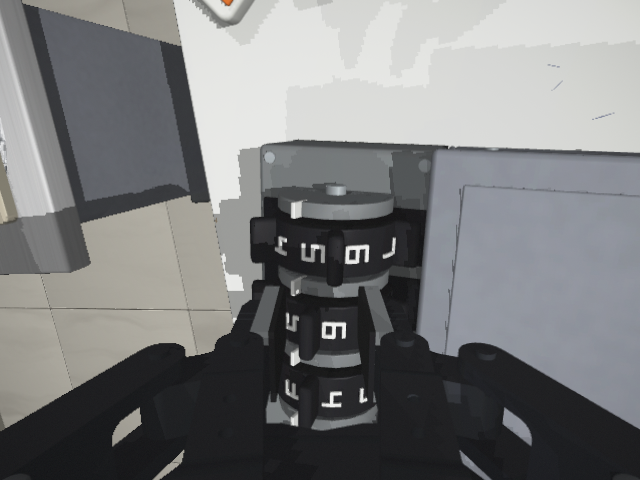

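The rib of wheel 1 is at col 334, row 257, lined up with the axle bolt (col 336), about 5 mm from the finger centreline (col 320). I'll shift and go in.

nudge_tcp:
  offsets:
    - [[0,5.5,0,0,0,0,26],[0,0,20,0,0,0,26],[0,0,20,0,0,0,26],[0,0,10,0,0,0,26],[0,0,9,0,0,0,26],[0,0,0,0,0,0,26]]

```text
clock: 3.9
eef_pos: [476.8, -118.0, 118.8]
tool_rot: [-2.826, 0.0, 1.439]
force: [-0.3, 0.1, 0.0]
width: 26.2
gripper_force: 0.0
```

```bash
python3 -c "
from h import *
wh(70,40,.315)"
```

```text
now: d [ 0.  -2.4  1.6] rot [-0.001  0.002  0.006] | after turning: d [-0.  -2.4  1.6] w 26.2
```

nudge_tcp:
  offsets:
    - [[0,0,0,0,0,0,8],[0,0,0,0,0,0,4],[0,0,0,0,0,0,4],[0,0,0,0,0,0,4]]

```text
clock: 4.3
eef_pos: [478.1, -117.8, 119.8]
tool_rot: [-2.828, 0.0, 1.439]
force: [0.3, -1.5, 4.4]
width: 5.6
gripper_force: 59.2
```

```bash
python3 -c "
from h import *
wh(70,40,.315)"
```

```text
now: d [-0.4 -3.3  3. ] rot [0.002 0.002 0.006] | after turning: d [-0.4 -3.3  3. ] w 5.6
```

nudge_tcp:
  offsets:
    - [[0,3.4,0,0.08,0,0,4],[0,3.4,0,0.08,0,0,4],[0,3.4,0,0.08,0,0,4],[0,3.4,0,0.08,0,0,4],[0,0,0,0,0,0,4]]

```text
clock: 4.8
eef_pos: [490.6, -119.7, 112.8]
tool_rot: [-2.504, 0.001, 1.44]
force: [-0.0, -1.6, 8.0]
width: 5.3
gripper_force: 60.9
```

```bash
python3 -c "
from h import *
wh(70,42,.63)"
```

```text
now: d [-0.2 -4.1  1.7] rot [-0.008  0.005  0.005] | after turning: d [-0.2 -4.1  1.7] w 5.3
```

nudge_tcp:
  offsets:
    - [[0,0,0,0,0,0,22],[0,0,0,0,0,0,22],[0,0,-20,0,0,0,22],[0,0,-20,0,0,0,22],[0,0,-20,0,0,0,22]]

```text
clock: 5.3
eef_pos: [525.0, -123.6, 162.4]
tool_rot: [-2.507, -0.0, 1.44]
force: [0.9, 0.2, -0.5]
width: 21.8
gripper_force: 0.0
```

```bash
python3 -c "
from h import *
wh(28,100,0)
s=ctrl.read_state();im=ctrl.get_image('wrist');cv2.imwrite('pics/w2.png',im)"
```

```text
now: d [-42.5 -61.9  23.8] rot [-0.635  0.002  0.007] | after turning: d [-43.  -63.6 -17.6] w 21.8
```

View pics/w2.png

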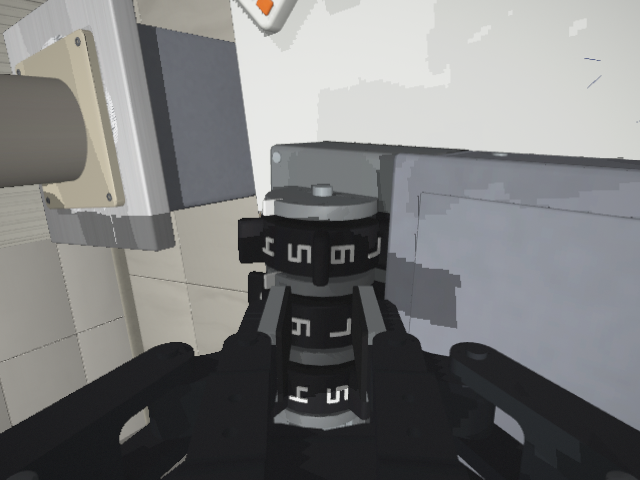

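Wheel 1 now shows 4. The digit lies at the bar (col 269), and the rib at col 320 is in line with the axle at the 36° tilt. Next is wheel 2.

```bash
sed -i 's/^BO=.*/BO=np.array([576,-202,0.]);BY=-0.138/' h.py
```

nudge_tcp:
  offsets:
    - [[0,0,-5,-0.126,0,0,26],[0,0,-5,-0.126,0,0,26],[0,0,-5,-0.126,0,0,26],[0,0,0,-0.126,0,0,26],[0,0,0,-0.13,0,0,26],[-21,-20,0,0,0,0,26],[-22,-20,0,0,0,0,26],[0,-18,0,0,0,0,26],[0,0,0,0,0,0,26]]

```text
clock: 6.25
eef_pos: [465.4, -160.1, 174.7]
tool_rot: [-3.138, 0.0, 1.438]
force: [0.3, -0.8, -0.5]
width: 26.1
gripper_force: 0.0
```

```bash
python3 -c "
from h import *
wh(28,41,0)"
```

```text
now: d [ 1.7 -6.5 53.7] rot [-0.004  0.     0.005] | after turning: d [ 1.7 -6.7 53.7] w 26.1
```

nudge_tcp:
  offsets:
    - [[1.5,-6.5,0,0,0,0,26],[0,0,20,0,0,0,26],[0,0,20,0,0,0,26],[0,0,13,0,0,0,26],[0,0,0,0,0,0,26],[0,0,0,0,0,0,8],[0,0,0,0,0,0,4],[0,0,0,0,0,0,4],[0,0,0,0,0,0,4]]

```text
clock: 7.15
eef_pos: [461.8, -156.6, 122.0]
tool_rot: [-3.139, -0.001, 1.44]
force: [-3.9, 4.4, -0.3]
width: 5.7
gripper_force: 58.7
```

```bash
python3 -c "
from h import *
wh(28,41,0)"
```

```text
now: d [-1.2 -2.6  1. ] rot [-0.002 -0.001  0.007] | after turning: d [-1.2 -2.6  1. ] w 5.7
```

nudge_tcp:
  offsets:
    - [[0,-5.2,0,-0.126,0,0,4],[0,-5.2,0,-0.126,0,0,4],[0,-5.2,0,-0.126,0,0,4],[0,-5.2,0,-0.126,0,0,4],[0,-5.2,0,-0.126,0,0,4],[0,0,0,0,0,0,4]]

```text
clock: 7.75
eef_pos: [441.9, -174.7, 116.4]
tool_rot: [2.925, 0.065, 1.435]
force: [3.2, 14.9, 16.4]
width: 4.9
gripper_force: 52.7
```

```bash
python3 -c "
from h import *
wh(28,41,-.63)"
```

```text
now: d [19.6 -9.7 -0.1] rot [-0.413  0.058  0.029] | after turning: d [19.4 -9.7 -3. ] w 4.9
```

nudge_tcp:
  offsets:
    - [[0,0,0,0,0,0,22],[0,0,0,0,0,0,22],[0,0,-20,0,0,0,22],[0,0,-20,0,0,0,22],[0,0,-20,0,0,0,22]]

```text
clock: 8.25
eef_pos: [424.7, -175.1, 173.4]
tool_rot: [2.937, 0.074, 1.424]
force: [0.9, -0.8, 0.1]
width: 21.9
gripper_force: 0.0
```

```bash
python3 -c "
from h import *
wh(-14,100,0)
s=ctrl.read_state();im=ctrl.get_image('wrist');cv2.imwrite('pics/w3.png',im)"
```

```text
now: d [-20.   32.1   1.4] rot [ 0.204  0.075 -0.001] | after turning: d [-19.8  31.6  -6.6] w 21.9
```

View pics/w3.png

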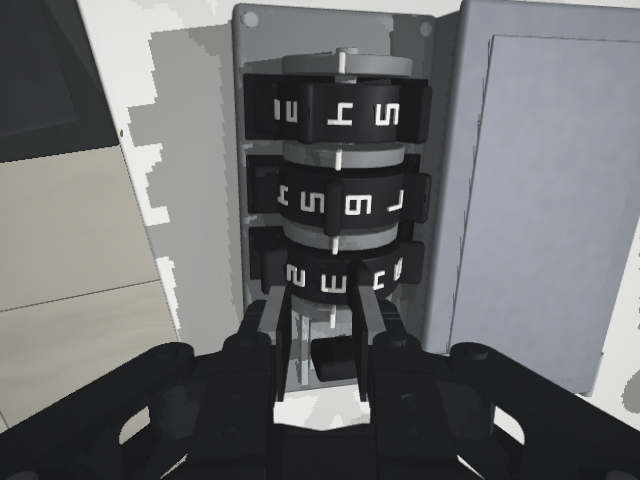

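Wheel 1 reads 4. Wheel 2 is halfway between 5 and 6 (bar at col 337, rib at 333) because the arm ran out of tilt. I'll check the joints.

```bash
python3 -c "
from h import *
s=ctrl.read_state();print(s['qpos'].round(3),s['tool_rot'].round(3),s['eef_pos'].round(1));here()
wh(28,46,-.2);delta([-150,28,180],0)
cm=cam('wrist',s)
for y in (28,-14):print(proj(cm,b2w([[-122-36*np.sin(a),y,80+36*np.cos(a)] for a in np.radians([18,-18])])).round())"
```

```text
[ 0.784  0.439 -0.657  2.271  0.862  0.434 -0.714] [2.933 0.076 1.424] [ 425.6 -175.2  175.7]
box xyz [-152.7    5.8  175.7] F [0.2 0.2 1.4] w 21.9 gf 0.0 t 8.3
now: d [26.1 10.8 52.1] rot [0.008 0.076 0.007] | after turning: d [22.2 11.1 53.9] w 21.9
now: d [21.8  3.7 -5.3] rot [ 0.208  0.076 -0.001] | after turning: d [22.2  2.7 -4.3] w 21.9
[[336. 206.]
 [379. 204.]]
[[334. 284.]
 [375. 280.]]
```

nudge_tcp:
  offsets:
    - [[0,0,0,0.1,0.038,0,20],[0,0,0,0.108,0.038,0,20],[0,0,0,0,0,0,20]]

```text
clock: 8.6
eef_pos: [427.8, -177.2, 172.3]
tool_rot: [-3.141, -0.003, 1.426]
force: [-0.3, 0.2, -0.3]
width: 20.0
gripper_force: 0.0
```

```bash
python3 -c "
from h import *
delta([-139,28,117]);print(ctrl.read_state()['qpos'].round(2))"
```

```text
now: d [23.8 11.1 55.4] rot [-0.001 -0.003 -0.007] | after turning: d [23.8 11.2 55.3] w 20.0
[ 0.89  0.57 -0.81  2.07  0.6   0.75 -0.44]
```

nudge_tcp:
  offsets:
    - [[24,11,0,0,0,0,20],[0,0,20,0,0,0,20],[0,0,20,0,0,0,20],[0,0,15,0,0,0,20],[0,0,0,0,0,0,20]]

```text
clock: 9.1
eef_pos: [435.3, -152.3, 115.9]
tool_rot: [-3.134, 0.0, 1.432]
force: [-0.6, 0.0, 0.8]
width: 19.8
gripper_force: 0.0
```

```bash
python3 -c "
from h import *
delta([-139,28,117])"
```

```text
now: d [-1.9  7.2 -1.2] rot [-0.008  0.    -0.001] | after turning: d [-1.9  7.2 -1.1] w 19.8
```

nudge_tcp:
  offsets:
    - [[0,-6,0.5,0,0,0,20],[0,-6,1,0,0,0,20],[0,-6,1.5,0,0,0,20],[0,-2,0,0,0,0,20],[0,0,0,0,0,0,20]]

```text
clock: 9.6
eef_pos: [416.7, -150.0, 114.0]
tool_rot: [-3.135, -0.001, 1.43]
force: [0.6, -0.2, 0.3]
width: 19.8
gripper_force: 0.6
```

```bash
python3 -c "
from h import *
here()"
```

```text
box xyz [-164.9   29.6  114. ] F [ 0.6 -0.2  0.3] w 19.8 gf 0.6 t 9.6
```

nudge_tcp:
  offsets:
    - [[0,0,-20,0,0,0,24],[0,0,-20,0,0,0,24],[0,0,-20,0,0,0,24],[0,0,0,0,0,0,24]]

```text
clock: 10.0
eef_pos: [418.1, -150.3, 175.4]
tool_rot: [-3.137, -0.0, 1.43]
force: [0.5, -0.1, 0.2]
width: 24.1
gripper_force: 0.0
```

```bash
python3 -c "
from h import *
wh(-14,100,0)
s=ctrl.read_state();im=ctrl.get_image('wrist');cv2.imwrite('pics/w4.png',im[0:360,200:480])"
```

```text
now: d [-43.4  41.6  -4.8] rot [-0.005 -0.    -0.003] | after turning: d [-43.5  41.5  -4.6] w 24.1
```

View pics/w4.png

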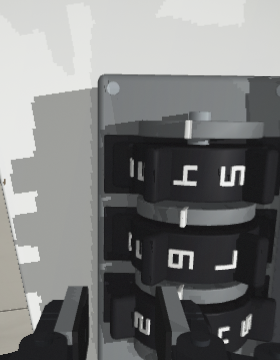

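Wheel 2 now shows 6 and wheel 1 shows 4, both lined up with their bars. Next is wheel 3, from 3 to 2, pushed away.

nudge_tcp:
  offsets:
    - [[-22,21,0,0,0,0,26],[-22,22,0,0,0,0,26],[0,0,0,0,0,0,26]]

```text
clock: 10.35
eef_pos: [455.1, -203.0, 172.1]
tool_rot: [-3.135, -0.001, 1.425]
force: [-0.3, -0.9, 0.9]
width: 25.7
gripper_force: 0.0
```

```bash
python3 -c "
from h import *
wh(-14,41,0);s=ctrl.read_state();print(s['qpos'].round(2));im=ctrl.get_image('wrist');cv2.imwrite('pics/w5.png',im[100:480,160:480])"
```

```text
now: d [ 3.6 -2.  51.2] rot [-0.007 -0.001 -0.008] | after turning: d [ 3.6 -2.4 51.1] w 25.7
[ 0.89  0.61 -0.8   1.98  0.6   0.81 -0.4 ]
```

View pics/w5.png

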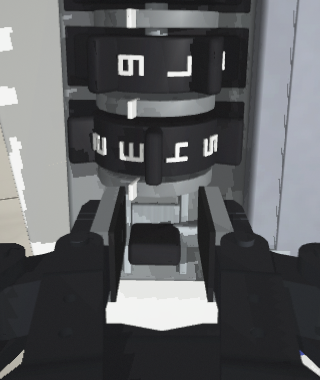

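Wheel 3 shows 3 (crop col 131, at its bar). Its top rib, at col 154, is nearly centred between the fingers (105 and 210).

nudge_tcp:
  offsets:
    - [[3.5,-2,0,0,0,0,26],[0,0,20,0,0,0,26],[0,0,20,0,0,0,26],[0,0,11,0,0,0,26],[0,0,0,0,0,0,26],[0,0,0,0,0,0,8],[0,0,0,0,0,0,4],[0,0,0,0,0,0,4],[0,0,0,0,0,0,4]]

```text
clock: 11.3
eef_pos: [452.3, -195.3, 123.1]
tool_rot: [-3.135, -0.001, 1.43]
force: [-2.2, 2.2, 5.2]
width: 5.4
gripper_force: 59.3
```

```bash
python3 -c "
from h import *
wh(-14,41,0)"
```

```text
now: d [-3.6  1.4  2.1] rot [-0.006 -0.001 -0.003] | after turning: d [-3.6  1.4  2.1] w 5.4
```

nudge_tcp:
  offsets:
    - [[0,5.3,0,0.13,0,0,4],[0,5.3,0,0.13,0,0,4],[0,5.3,0,0.13,0,0,4],[0,5.3,0,0.13,0,0,4],[0,5.3,0,0.12,0,0,4],[0,0,0,0,0,0,4]]

```text
clock: 11.9
eef_pos: [479.1, -199.3, 113.5]
tool_rot: [-2.491, -0.001, 1.43]
force: [-0.9, -1.0, 5.4]
width: 5.1
gripper_force: 62.1
```

```bash
python3 -c "
from h import *
wh(-14,41,.63)"
```

```text
now: d [-3.3 -1.   1.2] rot [-0.021 -0.003 -0.002] | after turning: d [-3.3 -1.   1.1] w 5.1
```

nudge_tcp:
  offsets:
    - [[0,0,0,0,0,0,22],[0,0,0,0,0,0,22],[0,0,-20,0,0,0,22],[0,0,-20,0,0,0,22],[0,0,-20,0,0,0,22],[0,0,-5,-0.13,0,0,22],[0,0,-5,-0.13,0,0,22],[0,0,-5,-0.13,0,0,22],[0,0,0,-0.13,0,0,4],[0,0,0,-0.12,0,0,4],[0,-25,0,0,0,0,4],[0,-25,0,0,0,0,4]]

```text
clock: 13.1
eef_pos: [468.8, -198.9, 178.0]
tool_rot: [-3.137, 0.001, 1.43]
force: [-0.2, -0.4, 0.6]
width: 3.9
gripper_force: 0.0
```

```bash
python3 - <<'E'
from h import *
def loc(P): return (P-BO)@Rn.from_euler('z',BY).as_matrix()
here()
s=ctrl.read_state();im=ctrl.get_image('wrist');cv2.imwrite('pics/w6.png',im)
t=ctrl.get_image('top');cv2.imwrite('pics/top1.png',t)
print('thumb top, from top cam',loc(plane(cam('top'),[(379,273),(381,283)],100)).round(1))
s0=dict(eef_pos=np.array([455.1,-203,172.1]),tool_rot=np.array([-3.135,-.001,1.425]))
print('wrist w5 corners',loc(plane(cam('wrist',s0),[(290,323),(340,323),(290,365),(340,365)],100)).round(1))
E
```

```text
box xyz [-106.6  -11.6  178. ] F [-0.2 -0.4  0.6] w 3.9 gf 0.0 t 13.1
thumb top, from top cam [[-117.4  -76.4  100. ]
 [-138.   -82.9  100. ]]
wrist w5 corners [[-137.9  -58.   100. ]
 [-110.4  -58.1  100. ]
 [-138.6  -83.9  100. ]
 [-110.3  -84.   100. ]]
```

View pics/w6.png

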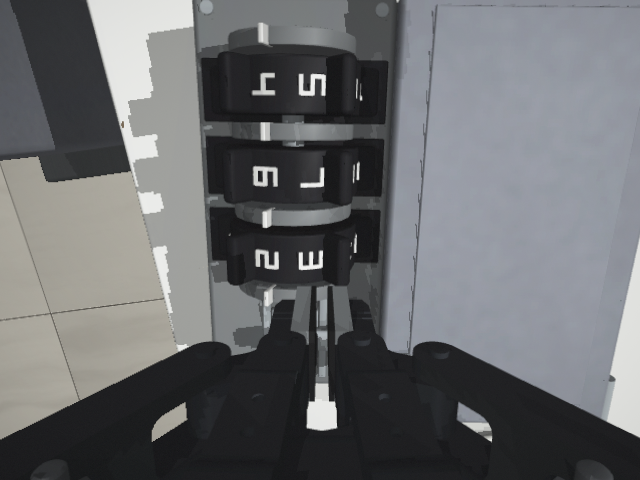

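All three wheels read 4-6-2 at the bars (col ~265). The latch thumb's push face is at about box y -84, x -124. I'll go down beside it with the fingers shut.

nudge_tcp:
  offsets:
    - [[-31,-6,0,0,0,0,0],[-31,-6,0,0,0,0,0],[-31,-6,0,0,0,0,0],[0,0,0,0,0,0,0],[0,0,0,0,0,0,0]]

```text
clock: 13.7
eef_pos: [440.0, -288.7, 177.2]
tool_rot: [-3.136, -0.001, 1.428]
force: [-0.2, 0.2, 0.6]
width: 0.0
gripper_force: 0.0
```

```bash
python3 -c "
from h import *
delta([-124,-103,77]);print(ctrl.read_state()['qpos'].round(2))"
```

```text
now: d [  1.4  -0.6 100.2] rot [-0.005 -0.001 -0.004] | after turning: d [  1.5  -1.2 100.2] w 0.0
[ 1.04  0.64 -0.79  1.9   0.59  0.86 -0.2 ]
```

nudge_tcp:
  offsets:
    - [[0,0,25,0,0,0,0],[0,0,25,0,0,0,0],[0,0,20,0,0,0,0],[0,0,15,0,0,0,0],[0,0,15,0,0,0,0],[0,0,0,0,0,0,0]]

```text
clock: 14.3
eef_pos: [438.6, -286.8, 75.5]
tool_rot: [-3.132, -0.002, 1.432]
force: [-0.3, -0.1, 0.7]
width: -0.1
gripper_force: 0.0
```

```bash
python3 -c "
from h import *
here()"
```

```text
box xyz [-124.4 -102.9   75.5] F [-0.3 -0.1  0.7] w -0.1 gf 0.0 t 14.3
```

nudge_tcp:
  offsets:
    - [[5,0,0,0,0,0,0],[4,0,0,0,0,0,0],[4,0,0,0,0,0,0],[4,0,0,0,0,0,0],[0,0,0,0,0,0,0]]

```text
clock: 14.8
eef_pos: [441.7, -273.5, 77.5]
tool_rot: [-3.136, 0.003, 1.429]
force: [1.3, -7.0, -4.5]
width: -0.2
gripper_force: 3.2
```

```bash
python3 -c "
from h import *
here()"
```

```text
box xyz [-123.2  -89.3   77.5] F [ 1.3 -7.  -4.5] w -0.2 gf 3.2 t 14.8
```

nudge_tcp:
  offsets:
    - [[4,0,0,0,0,0,0],[4,0,0,0,0,0,0],[3,0,0,0,0,0,0],[0,0,0,0,0,0,0],[0,0,0,0,0,0,0],[0,0,0,0,0,0,0]]

```text
clock: 15.4
eef_pos: [442.6, -266.2, 77.7]
tool_rot: [-3.136, 0.007, 1.426]
force: [-0.8, -13.3, -4.1]
width: 0.2
gripper_force: 6.2
```

```bash
python3 -c "
from h import *
here()"
```

```text
box xyz [-123.3  -82.    77.7] F [ -0.8 -13.3  -4.1] w 0.2 gf 6.2 t 15.4
```

nudge_tcp:
  offsets:
    - [[-6,0,0,0,0,0,0],[-6,0,0,0,0,0,0],[-6,0,0,0,0,0,0],[0,0,-30,0,0,0,0],[0,0,-30,0,0,0,0],[0,0,-45,0,0,0,0],[0,0,-45,0,0,0,20],[0,0,-20,0,0,0,85],[0,0,0,0,0,0,85],[0,0,0,0,0,0,85]]

```text
clock: 16.4
eef_pos: [441.6, -277.8, 247.2]
tool_rot: [-3.135, -0.001, 1.431]
force: [-0.5, -0.9, -0.1]
width: 58.1
gripper_force: 0.0
```

```bash
python3 -c "
from h import *
here()
cv2.imwrite('pics/top2.png',ctrl.get_image('top'));cv2.imwrite('pics/side2.png',ctrl.get_image('side'))
a=cv2.imread('pics/top2.png')[100:330,230:450];b=cv2.imread('pics/side2.png')[120:350,210:430]
cv2.imwrite('pics/c2.png',cv2.resize(np.hstack([a,b]),None,fx=1.8,fy=1.8,interpolation=cv2.INTER_CUBIC))"
```

```text
box xyz [-122.7  -93.6  247.2] F [-0.5 -0.9 -0.1] w 58.1 gf 0.0 t 16.4
```

View pics/c2.png

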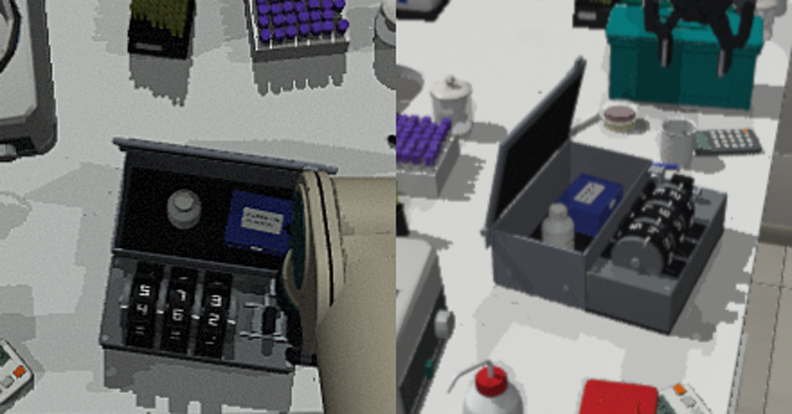

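The lid is open and leaning back. The bottle stands in the left half, with its cap at top-view crop (184,200) → pixel ≈(332,211) and side-view crop (557,212) → pixel ≈(299,238). I've viewed 12 pictures, two more than the 10 allowed, so from here I'll work from numbers only.

```bash
cat >> h.py <<'E'
def loc(P): return (P-BO)@Rn.from_euler('z',BY).as_matrix()
def blob(im,x0,x1,y0,y1,lo=95):
    h=cv2.cvtColor(im,cv2.COLOR_BGR2HSV)[y0:y1,x0:x1]
    m=((h[...,2]>lo)&(h[...,1]<70)).astype(np.uint8)
    n,L,st,ce=cv2.connectedComponentsWithStats(m)
    return [(st[i].tolist(),(ce[i]+[x0,y0]).round(1).tolist()) for i in range(1,n) if st[i][4]>30]
def tri(uvt,uvs):
    o1,d1=ray(cam('top'),[uvt]);o2,d2=ray(cam('side'),[uvs]);d1,d2=d1[0],d2[0]
    t=np.linalg.lstsq(np.c_[d1,-d2],o2-o1,rcond=None)[0];p,q=o1+d1*t[0],o2+d2*t[1];return (p+q)/2,np.linalg.norm(p-q)
E
python3 - <<'E'
from h import *
t=cv2.imread('pics/top2.png');s=cv2.imread('pics/side2.png')
print('top',blob(t,305,352,188,232));print('side',blob(s,285,315,225,262))
print('cam o',ray(cam('top'),[(0,0)])[0].round())
P,e=tri((332,211),(299.4,238));print(P.round(1),e,loc(P).round(1))
print(loc(plane(cam('top'),[(332,211)],89)).round(1))
for z,h in ((77,1),(89,1)):pass
E
```

```text
top [([22, 21, 10, 7, 53], [331.6, 211.9])]
side [([24, 0, 6, 8, 31], [312.2, 228.6]), ([0, 8, 27, 28, 341], [299.6, 246.9])]
cam o [ 339. -159. 1172.]
[ 588.4 -164.4   78.6] 4.0057570988017375 [ 7.1 38.9 78.6]
[[ 6.7 39.2 89. ]]
```

nudge_tcp:
  offsets:
    - [[33,32,0,0,0,0,66],[33,32,0,0,0,0,66],[33,32,0,0,0,0,66],[33,32,0,0,0,0,66],[0,0,0,0,0,0,66],[0,0,0,0,0,0,66]]

```text
clock: 17.1
eef_pos: [586.7, -163.6, 244.4]
tool_rot: [-3.132, -0.002, 1.434]
force: [-0.1, -1.6, -0.2]
width: 66.1
gripper_force: 0.0
```

```bash
python3 - <<'E'
from h import *
delta([6,39,100]);s=ctrl.read_state();print(s['qpos'].round(2));im=ctrl.get_image('wrist');cv2.imwrite('pics/w7.png',im)
cm=cam('wrist',s);q=proj(cm,b2w([[6,39,89],[6,39,77]]));print(q.round())
x,y=q[0].astype(int)
for b in blob(im,x-50,x+50,y-60,y+60,110): print(b, loc(plane(cm,[b[1]],89)).round(1))
E
```

```text
now: d [ -0.8   2.1 144.3] rot [-0.01  -0.002  0.001] | after turning: d [ -0.5   0.7 144.4] w 66.1
[ 0.7   0.67 -0.81  1.6   0.52  1.11 -0.38]
[[325. 219.]
 [325. 216.]]
([25, 20, 52, 58, 2307], [325.2, 208.0]) [[ 6.1 47.3 89. ]]
```

```bash
python3 - <<'E'
from h import *
s=ctrl.read_state();cm=cam('wrist',s);im=cv2.imread('pics/w7.png')
print('bottom edge',loc(plane(cm,[(325,237)],77))[0].round(1),'top edge',loc(plane(cm,[(325,179)],12))[0].round(1))
hc=cv2.HoughCircles(cv2.GaussianBlur(cv2.cvtColor(im,cv2.COLOR_BGR2GRAY)[150:270,260:390],(3,3),0),cv2.HOUGH_GRADIENT,1,6,param1=80,param2=10,minRadius=13,maxRadius=19)
for c in hc[0][:4]: print(c,loc(plane(cm,[(c[0]+260,c[1]+150)],89))[0].round(1))
h=cv2.cvtColor(im,cv2.COLOR_BGR2HSV)[...,2];print(h[165:250:3,325])
E
```

```text
bottom edge [ 5.3 20.6 77. ] top edge [ 5.1 55.9 12. ]
[65.5 68.5 14.4] [ 5.7 37.5 89. ]
[62.5 47.5 13.3] [ 3.6 52.7 89. ]
[ 27  28  29  27  61 123 121 139 146 146 146 144 129 230 240 240 239 239
 228 197 235 235 236 121  79  26  27  26  25]
```

nudge_tcp:
  offsets:
    - [[0,0,30,0,0,0,66],[0,0,40,0,0,0,66],[0,0,40,0,0,0,66],[0,0,20,0,0,0,66],[0,0,0,0,0,0,66]]

```text
clock: 17.65
eef_pos: [582.0, -167.0, 112.5]
tool_rot: [-3.127, -0.0, 1.428]
force: [0.2, -0.8, 0.1]
width: 65.9
gripper_force: 0.0
```

```bash
python3 -c "
from h import *
delta([5.5,39,42])"
```

```text
now: d [ 3.5  5.4 70.4] rot [-0.015 -0.    -0.005] | after turning: d [ 3.5  4.4 70.5] w 65.9
```

nudge_tcp:
  offsets:
    - [[3,4.5,0,-0.012,0,0,66],[0,0,20,0,0,0,66],[0,0,20,0,0,0,66],[0,0,15,0,0,0,66],[0,0,14,0,0,0,66],[0,0,0,0,0,0,66]]

```text
clock: 18.25
eef_pos: [584.6, -162.4, 45.9]
tool_rot: [-3.134, 0.001, 1.43]
force: [-13.6, 2.2, 0.1]
width: 66.3
gripper_force: 0.0
```

```bash
python3 -c "
from h import *
delta([5.5,39,42])"
```

```text
now: d [-1.4  2.4  3.8] rot [-0.007  0.001 -0.002] | after turning: d [-1.4  2.4  3.9] w 66.3
```

nudge_tcp:
  offsets:
    - [[0,-3,0,0,0,0,60],[0,-1,0,0,0,0,56],[0,0,0,0,0,0,56],[0,0,0,0,0,0,56]]

```text
clock: 18.65
eef_pos: [588.2, -162.4, 47.7]
tool_rot: [3.135, -0.001, 1.43]
force: [-0.3, -0.5, -0.5]
width: 55.9
gripper_force: 0.0
```

```bash
python3 -c "
from h import *
here();print(ctrl.read_state()['torque'])"
```

```text
box xyz [ 6.7 40.9 47.7] F [-0.3 -0.5 -0.5] w 55.9 gf 0.0 t 18.65
[0.02243229 0.04218688 0.01441731]
```

nudge_tcp:
  offsets:
    - [[0,-1,6,0.013,0,0,56],[0,0,0,0,0,0,46],[0,0,0,0,0,0,40],[0,0,0,0,0,0,36],[0,0,0,0,0,0,36],[0,0,0,0,0,0,36]]

```text
clock: 19.25
eef_pos: [587.2, -162.0, 41.3]
tool_rot: [-3.135, -0.002, 1.43]
force: [2.3, -0.2, 2.3]
width: 40.7
gripper_force: 60.0
```

```bash
python3 -c "
from h import *
here()"
```

```text
box xyz [ 5.6 41.1 41.3] F [ 2.3 -0.2  2.3] w 40.7 gf 60.0 t 19.25
```

nudge_tcp:
  offsets:
    - [[0,0,-10,0,0,0,36],[0,0,-20,0,0,0,36],[0,0,-25,0,0,0,36],[0,0,-25,0,0,0,36],[0,0,-25,0,0,0,36],[0,0,-20,0,0,0,36],[0,0,0,0,0,0,36]]

```text
clock: 19.95
eef_pos: [588.1, -162.3, 168.6]
tool_rot: [-3.137, -0.001, 1.43]
force: [0.1, -0.9, -1.5]
width: 40.8
gripper_force: 60.6
```

```bash
python3 - <<'E'
from h import *
here();delta([-5,185,165])
c=cam('top')
print('wash cap',loc(plane(c,[(170,225)],140)).round(),'body low',loc(plane(c,[(188,240)],20)).round(),'timer',loc(plane(c,[(230,307),(240,292),(248,318)],20)).round(), 'red bin',loc(plane(c,[(198,268),(200,300)],80)).round())
E
```

```text
box xyz [  6.5  41.  168.6] F [ 0.1 -0.9 -1.5] w 40.8 gf 60.6 t 19.95
now: d [144.  -11.8   3.8] rot [-0.005 -0.001 -0.002] | after turning: d [144.  -11.5   3.6] w 40.8
wash cap [[-75. 373. 140.]] body low [[-86. 366.  20.]] timer [[-227.  244.   20.]
 [-190.  226.   20.]
 [-246.  199.   20.]] red bin [[-153.  315.   80.]
 [-221.  299.   80.]]
```

nudge_tcp:
  offsets:
    - [[15,0,0,0,0,0,36],[30,-2,0,0,0,0,36],[30,-2,0,0,0,0,36],[30,-2,0,0,0,0,36],[25,0,0,0,0,0,36],[12,0,0,0,0,0,36],[0,0,15,0,0,0,36],[0,0,25,0,0,0,36],[0,0,25,0,0,0,36],[0,0,25,0,0,0,36],[0,0,20,0,0,0,36],[0,0,0,0,0,0,36]]

```text
clock: 21.15
eef_pos: [596.8, -23.3, 51.9]
tool_rot: [-3.126, 0.002, 1.429]
force: [-0.5, -1.3, -1.3]
width: 41.0
gripper_force: 60.7
```

```bash
python3 -c "
from h import *
here();delta([5,183,30])"
```

```text
box xyz [ -4.  179.9  51.9] F [-0.5 -1.3 -1.3] w 41.0 gf 60.7 t 21.15
now: d [ 3.2  9.3 21.7] rot [-0.016  0.002 -0.004] | after turning: d [ 3.1  9.  21.9] w 41.0
```

nudge_tcp:
  offsets:
    - [[0,0,10,-0.01,0,0,36],[0,0,6,0,0,0,36],[0,0,3,0,0,0,36],[0,0,2,0,0,0,36],[0,0,0,0,0,0,36],[0,0,0,0,0,0,36]]

```text
clock: 21.75
eef_pos: [600.6, -20.7, 35.7]
tool_rot: [3.139, -0.001, 1.43]
force: [1.2, -0.4, -0.4]
width: 40.8
gripper_force: 60.7
```

```bash
python3 -c "
from h import *
here();print(ctrl.read_state()['tool_rot'])"
```

```text
box xyz [ -0.6 183.   35.7] F [ 1.2 -0.4 -0.4] w 40.8 gf 60.7 t 21.75
[ 3.13899005e+00 -1.24947354e-03  1.43025363e+00]
```

No contact yet, so I'll lower in small steps and watch the force.

nudge_tcp:
  offsets:
    - [[0,0,2,0,0,0,36],[0,0,2,0,0,0,36],[0,0,1,0,0,0,36],[0,0,0,0,0,0,36],[0,0,0,0,0,0,36]]

```text
clock: 22.25
eef_pos: [600.3, -20.6, 30.3]
tool_rot: [3.14, -0.001, 1.43]
force: [-0.0, 0.4, -1.2]
width: 40.8
gripper_force: 60.7
```

nudge_tcp:
  offsets:
    - [[0,0,1,0,0,0,36],[0,0,0,0,0,0,36],[0,0,0,0,0,0,36]]

```text
clock: 22.55
eef_pos: [600.5, -20.6, 29.5]
tool_rot: [3.139, -0.001, 1.43]
force: [-0.6, 0.3, 0.6]
width: 40.6
gripper_force: 60.8
```

nudge_tcp:
  offsets:
    - [[0,0,1,0,0,0,36],[0,0,0,0,0,0,36],[0,0,0,0,0,0,36]]
  only: "eef|force"

```text
eef_pos: [600.5, -20.5, 29.4]
force: [-2.2, -0.6, 8.5]
gripper_force: 61.7
```

nudge_tcp:
  offsets:
    - [[0,0,0.7,0,0,0,36],[0,0,0,0,0,0,36],[0,0,0,0,0,0,36]]
  only: "eef|force"

```text
eef_pos: [600.6, -20.5, 29.3]
force: [-3.3, -0.9, 13.8]
gripper_force: 62.2
```

Contact. Release, then retract straight up.

nudge_tcp:
  offsets:
    - [[0,0,-0.7,0,0,0,42],[0,0,0,0,0,0,46],[0,0,0,0,0,0,54],[0,0,0,0,0,0,64],[0,0,0,0,0,0,70],[0,0,0,0,0,0,70],[0,0,-15,0,0,0,70],[0,0,-30,0,0,0,70],[0,0,-40,0,0,0,70],[0,0,-45,0,0,0,70],[0,0,-30,0,0,0,70],[0,0,0,0,0,0,70]]

```text
clock: 24.35
eef_pos: [602.9, -19.7, 194.2]
tool_rot: [3.13, -0.003, 1.431]
force: [0.5, -0.4, -0.1]
width: 69.9
gripper_force: 0.0
```

```bash
python3 - <<'E'
from h import *
here();s=ctrl.read_state();im=ctrl.get_image('wrist');cv2.imwrite('pics/w8.png',im)
sd=ctrl.get_image('side');cv2.imwrite('pics/side3.png',sd)
cm=cam('wrist',s);g=np.array([600.5,-20.5,77.])
print('expected cap wrist',proj(cm,[g]).round(),'side: cap, base',proj(cam('side'),[g,g*[1,1,0]]).round(1))
hc=cv2.HoughCircles(cv2.GaussianBlur(cv2.cvtColor(im,cv2.COLOR_BGR2GRAY)[130:300,240:410],(3,3),0),cv2.HOUGH_GRADIENT,1,8,param1=60,param2=12,minRadius=12,maxRadius=34)
for c in hc[0][:3]: print(c+[240,130,0])
d=cv2.absdiff(sd,cv2.imread('pics/side2.png')).max(2)
q=proj(cam('side'),[g])[0].astype(int)
m=(d[q[1]-15:q[1]+70,q[0]-40:q[0]+40]>30).astype(np.uint8)
n,L,st,ce=cv2.connectedComponentsWithStats(m)
for i in range(1,n):
  if st[i][4]>40: print('side changed',(st[i][:4]+[q[0]-40,q[1]-15,0,0]),st[i][4])
E
```

```text
box xyz [  1.6 184.3 194.2] F [ 0.5 -0.4 -0.1] w 69.9 gf 0.0 t 24.35
expected cap wrist [[316. 234.]] side: cap, base [[274.9 275.1]
 [275.9 302. ]]
[318.5        226.5         30.10000038]
[316.5        213.5         26.60000038]
[312.5        232.5         22.10000038]
side changed [268 272  41  40] 757
```

```bash
python3 -c "
from h import *
d=cv2.absdiff(cv2.imread('pics/side3.png'),cv2.imread('pics/side2.png')).max(2)
print('lid region change',(d[150:240,260:320]>40).mean())
print(ctrl.finish_job())"
```

```text
lid region change 0.42388888888888887
the job is handed in; nothing more can be done
None
```

I handed the job in at about 24 s: wheels at 4-6-2, lid sprung open, bottle set down upright about 180 mm left of the box's middle and released. I don't have the verdict, the last look never clearly confirmed the lid was still open (that area of the side view had changed, probably because the arm was in front of it), and I viewed 12 pictures, over the limit of 10.

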